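# Set the work-rest gap of a bench grinder with a gauge blade

### The arm

A 6-joint arm with a two-finger parallel gripper is mounted at the origin on the work surface. World frame = base frame: x ahead of the robot, y to its left, z up, the work surface at z = 0. Lengths are in m, angles in rad, forces in N, time in s.
With the tool pointing down it reaches from about 0.375 to 0.9 m from the base axis. Payload 3.1 kg.
Tool frame: the origin (TCP) lies between the finger pads; the fingertips stand robot.tip_extent ahead of it and the grasp point (between the pads) lies 3 mm ahead of it (robot.tip_extent is the distance from the TCP to the fingertips, in m); z points along the fingers, x is the direction in which the jaws open and shut, and the axes are right-handed (so a half turn about z gives the same grasp; the last joint's range is limited). The gripper opens to 87 mm and grips with 3 to 60 N. Pads are 19 mm wide; open, the fingers measure 117 mm over their backs; the gripper's body (75 mm by 190 mm) begins 51 mm behind the grasp point.
Start: joints at [1.161, 0.527, 1.433, -0, 1.181, -0.178], TCP at [0.144, 0.608, 0.245] pointing down, gripper open.
Joint ranges: [-3.08, 3.08], [-0.75, 2.2], [0.22, 2.44], [-1.43, 4.57], [0, 2.65], [-2.85, 2.85]. Speed limits (rad/s): [2.79, 2.79, 3.14, 3.14, 3.14, 3.14].

### API

Orientations are given as a unit quaternion [x, y, z, w].
In Python, from rig import robot, cams gives the robot as it stands.
- The arm moves only by the tool carry_out, never from a script. Its argument "steps" is a list of rows, each a list of 3 entries, a list of its own where there are three numbers: the shift along the world's x, y, z in cm, then the turn about the world's z in degrees, then the closure, from 0 (fully open) to 1 (shut). In form: [[[dx, dy, dz], spin, fingers], ...]. A call has 1 to 10 rows; each row shifts and turns the pose as measured when the row begins; what a row does not reach is not made up. A row lasts 1/10 s, in which the tool goes at most 50 mm and 8.59 degrees, less where a joint would pass 70% of its speed; a pose out of reach is approached as far as the arm can. A call with a gripper value outside its range is refused whole. The fingers move at their own pace and stop on an object; "squeeze" is the grip in N (left out, the last holds). Time passes only in rows, so rows that do not move let the fingers close. It gives the time, the measured TCP pose, the force and the opening at its end, in the units of the state.
- robot.get_obs(): the state, without advancing time (a new reading comes with each control period).
- cams.camera(name): name is "side" or "top"; returns a dict with "pixels" (400x640x3 uint8, red, green, blue), "fx", "fy", "cx", "cy" (pixels), "eye" and "rotation" of the camera in the world. Camera axes: x right, y up, looking along -z (the intrinsics and any distortion apply to the point x, -y, -z); pixel columns grow to the right and rows downward; lengths in m; the calibration is good to about 2 mm. A picture is of the moment at which its call begins. There is no depth.
- robot.hand_in(): hands the job in, once; it reports no verdict.
The state is a dict: "time": time; "q": joint angles; "joint_velocities": joint speeds; "joint_torque": joint torques, N m; "position": TCP position; "tool_rot": TCP orientation; "ft_force": force on the tool from outside, world axes, zero at the start; "moment": the same for the moment, N m; "grip_width": finger opening in m.
Only numpy, scipy, OpenCV 4.12 (cv2) and the standard library are available. Lean on these libraries where they do the work, as an engineer would, in place of code of your own. Each camera call takes 0.05 s, during which the arm holds its last target. There are 200 camera calls.

### The job

The work rest of the jeweller's bench grinder has drifted too far from the wheel, and its clamp is slack. Take the setting gauge out of the bur block and lower its steel blade into the gap between rest and wheel, in front of the wheel's face, until the wooden stock sits flat on the rest; let go, then push the rest in towards the wheel until the blade is nipped snugly between rest and wheel. Leave the gauge standing there, and leave the other things on the bench where they are.

Things in the scene. Friction and masses are not known exactly. Their poses are not given: they have to be found in the camera images.
- gauge_grip (a point): centre (half-way up) of the stock of the loose setting gauge, 90 g: upright light hardwood block 22 (x) x 26 (y) x 55 (z) mm with a flat steel blade on its +x face, together 25 mm deep in x. Point 27.5 mm above the stock's foot, mid-depth. +x to the blade side, z up. Starts upright in the bur block, foot 35 mm above the bench; pinch from above, lift straight up 20 mm or more
- gauge_foot (a point): same gauge: middle of the blade's back face (the one against the stock), level with the underside of the stock; 9.5 mm in +x and 27.5 mm in -z from gauge_grip, same axes. From here the blade occupies x 0 to 3, y -10 to 10, z -18 to 55 mm (18 mm below the stock's foot)
- stand: wooden bur block, fixed: x -30 to 30, y -96 to 30, 35 mm high, gauge in a slot at its +y end, nine small burs up to 64 mm above the bench at its -y end. Origin on the bench right below gauge_foot as the gauge starts; the gauge's axes start parallel to the block's
- grinder: fixed. Stone wheel 150 mm across, 20 mm thick, axle 125 mm above the bench, in a guard open in front; motor 127 mm thick beside it, y 23-183. Origin on the bench under the foremost point of the wheel's face, mid-thickness; +x from the rest into the wheel, y along the axle. Guard and swung-up eye shield: x above 22 mm, up to 265 mm high. Rest's clamp knob: x 17-43, y -54 to -42, z 75-101 mm
- rest_edge (a point): middle of the work rest's edge next to the wheel, on its flat top face, 128 mm above the bench; axes as the grinder's; moves with the rest. The rest is a folded steel plate 7 mm thick, x -48 to 0 and y -30 to 30 mm from here; at its outer side (x = -48 mm) a flange is turned down to 28 mm below the top, to push on
- rest (a joint): gap between the rest's edge and the wheel's face, in m (0 = touching). The rest slides along the grinder's x against about 4 N of friction, within 0 to 0.020, and stays where it is left; pushing it to the grinder's +x lessens the gap. Starts at 0.009 to 0.014; the blade is 0.003 thick
- hammer: bystander: hammer lying on the bench, 220 mm long; origin about its middle, on the bench
- file: bystander: small file with a wooden handle, 190 mm long, lying along its x
- pliers: bystander: flat-nose pliers, 135 mm long, lying along its x
- loupe: bystander: black eye loupe, a ring 34 mm across and 24 mm high, standing on the bench
- bar: bystander: brown bar of polishing compound, 85 x 36 x 30 mm, flat on the bench
There are look-alikes about, which are no part of the job. What is shaped like the part that bears gauge_grip but blue is not meant.

How it is judged:
On the way, in this order (a step that is already met when the one before it is completed fails the run):
1. the gauge stands on the rest, let go, its blade in the gap in front of the wheel (z of gauge_foot in the frame of rest_edge between -0.003 and 0.003 m and x of gauge_foot in the frame of rest_edge between -0.002 and 0.013 m and y of gauge_foot in the frame of rest_edge between -0.009 and 0.009 m and angle between gauge_foot's own z axis and vertical below 0.15 rad and contact force between the fingers and gauge below 0.1 N), for 0.2 s.
2. the rest is pushed in and nips the blade (value of joint rest below 0.0045 m), for 0.2 s.
At the end, for the whole second after the job is handed in: The gauge stands released and still on the rest: stock's foot within 3 mm of its top, upright within 0.1 rad, square within 0.15 rad, within 9 mm of the middle of the wheel's face. The blade (3 mm) is in the gap, its back within 3 mm of the rest's edge, and the gap is 1.5 to 4.5 mm (value of joint rest between 0.0015 and 0.0045 m and z of gauge_foot in the frame of rest_edge between -0.003 and 0.003 m and x of gauge_foot in the frame of rest_edge between -0.002 and 0.003 m and y of gauge_foot in the frame of rest_edge between -0.009 and 0.009 m and angle between gauge_foot's own z axis and vertical below 0.1 rad and angle between the x axis of gauge_foot and the x axis of rest_edge, either way round below 0.15 rad and linear speed of gauge below 0.02 m/s); the robot touches nothing.
It fails at once if a bystander (hammer, file, pliers, loupe, polishing bar) is moved more than 30 mm (distance of any of hammer, file, pliers, loupe, bar from where it was at the start of the episode above 0.03 m).
It also fails if it takes over 48 s, if anything falls off the work surface, if the arm or the gripper's body presses on something with over 40 N, if the wrist force passes 120 N, or if a joint passes its speed limit or range.

## Working session

There is one attempt and no reset: what is moved stays moved. The work goes in short steps, Python scripts to look and compute and a tool call to move; the robot and the scene stay as the last step left them, time stands still between calls to the robot, and variables do not carry over. Pictures are saved under pics/ and viewed, about 8 in all and at most 12, crops included, and the job is handed in when it is done.

Besides the shell and the picture viewer there is one more tool, called by a JSON object that holds its "name" and its "arguments", one argument or row to a line. carry_out: Moves the arm, as the interface text tells. Its arguments: {"type":"object","properties":{"steps":{"type":"array"},"squeeze":{"type":"number"}},"required":["steps"]}

```bash
ls; mkdir -p pics
python3 - <<'E'
from rig import robot, cams
import cv2
print(robot.get_obs(), robot.tip_extent)
for n in("top","side"):
    c=cams.camera(n); cv2.imwrite(f"pics/{n}0.png",c["pixels"][:,:,::-1])
    print(n,{k:v for k,v in c.items() if k!="pixels"})
E
```

```text
pics
{'time': 0.0, 'q': array([ 1.16051487e+00,  5.28427275e-01,  1.43390200e+00,  2.42886494e-06,
        1.18136879e+00, -1.78477460e-01]), 'joint_velocities': array([ 1.06502670e-03, -8.09713934e-05, -1.97941279e-04, -6.48831035e-04,
        8.71124823e-04,  4.03210848e-04]), 'joint_torque': array([ 2.27714099e-04, -4.40041602e+01, -1.76590115e+01,  6.33006776e-02,
        5.82655671e-02, -1.61943826e-04]), 'position': array([0.14326584, 0.60766214, 0.24359556]), 'tool_rot': array([ 7.84134294e-01,  6.20590284e-01, -9.28863000e-04,  4.95387143e-04]), 'ft_force': array([-1.06382693, -0.58902504,  0.33902433]), 'moment': array([-0.00129737,  0.02745139, -0.03303237]), 'grip_width': 0.08687726060478328} 0.022
top {'fx': 456.3667911481814, 'fy': 456.3667911481814, 'cx': 325.48033117949, 'cy': 191.7088597620023, 'eye': array([ 0.46635254, -0.03892072,  1.1684181 ]), 'rotation': array([-0.01687689,  0.01278577,  0.70829001, -0.70560396])}
side {'fx': 414.17485759775076, 'fy': 414.17485759775076, 'cx': 318.50729969889954, 'cy': 198.21797266849808, 'eye': array([ 0.45784046, -0.90774006,  0.93578314]), 'rotation': array([ 0.38821943, -0.01359801, -0.01479009,  0.92134794])}
```

View pics/top0.png

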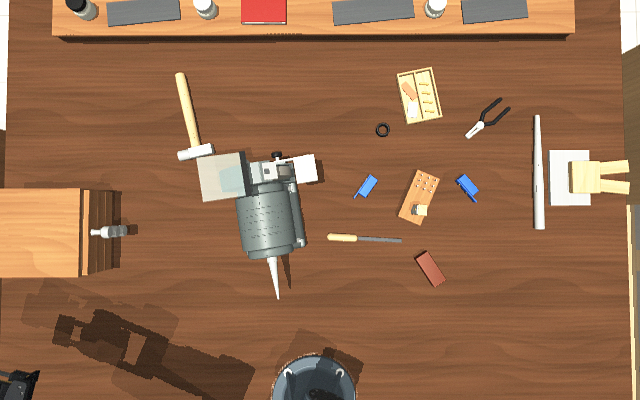

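View pics/side0.png

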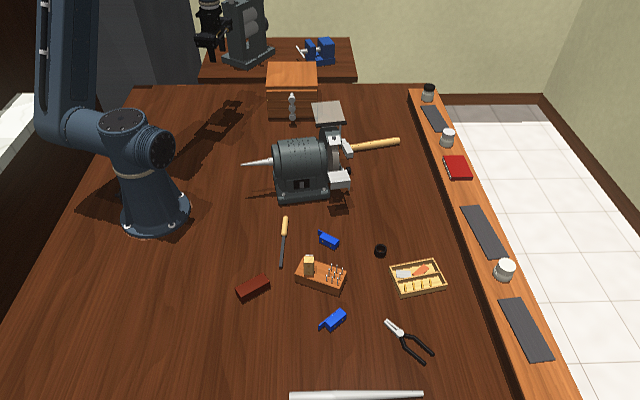

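The top view shows the bur block with the light wood gauge upright in it at (419,210). The rest is at about (305,168), in front of the grinder. Blue look-alikes lie at top (366,186) and (467,187). The light, upright one in the block fits the description. I'll confirm that with enlarged crops.

```bash
cat > h.py <<'E'
import numpy as np, cv2
from scipy.spatial.transform import Rotation as R
from rig import robot, cams
class C:
    def __init__(s,n):
        c=cams.camera(n); s.img=c["pixels"][:,:,::-1].copy(); s.f=c["fx"]; s.cx=c["cx"]; s.cy=c["cy"]; s.eye=c["eye"]; s.R=R.from_quat(c["rotation"]).as_matrix()
    def ray(s,u,v):
        d=s.R@np.array([(u-s.cx)/s.f,-(v-s.cy)/s.f,-1]); return d/np.linalg.norm(d)
    def plane(s,u,v,z):
        d=s.ray(u,v); return s.eye+d*(z-s.eye[2])/d[2]
    def proj(s,p):
        q=(np.atleast_2d(p)-s.eye)@s.R; return np.c_[s.cx+s.f*q[:,0]/-q[:,2], s.cy+s.f*q[:,1]/q[:,2]]
    def crop(s,x0,y0,w,h,k):
        return cv2.resize(s.img[y0:y0+h,x0:x0+w],None,fx=k,fy=k,interpolation=cv2.INTER_CUBIC)
def tri(a,pa,b,pb):
    d,e=a.ray(*pa),b.ray(*pb); t=np.linalg.lstsq(np.c_[d,-e],b.eye-a.eye,rcond=None)[0]
    p,q=a.eye+d*t[0],b.eye+e*t[1]; return (p+q)/2,np.linalg.norm(p-q)
E
python3 - <<'E'
from h import *
t,s=C("top"),C("side")
a=np.hstack([t.crop(390,160,60,75,6),t.crop(255,140,70,75,6)[:, :420]])
b=np.hstack([s.crop(285,245,70,50,6)[:300],s.crop(310,130,60,50,6)[:300]])
w=max(a.shape[1],b.shape[1]); a,b=[cv2.copyMakeBorder(i,0,0,0,w-i.shape[1],0) for i in(a,b)]
cv2.imwrite("pics/a.png",a);cv2.imwrite("pics/b.png",b);print(a.shape,b.shape)
E
```

```text
(450, 780, 3) (300, 780, 3)
```

View pics/a.png

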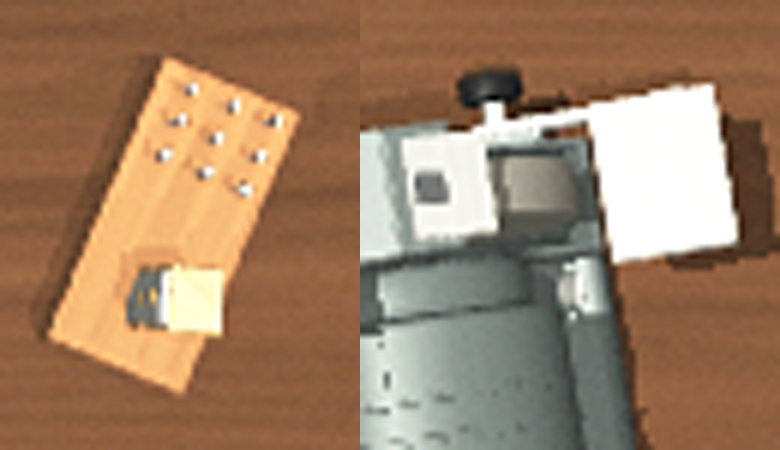

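View pics/b.png

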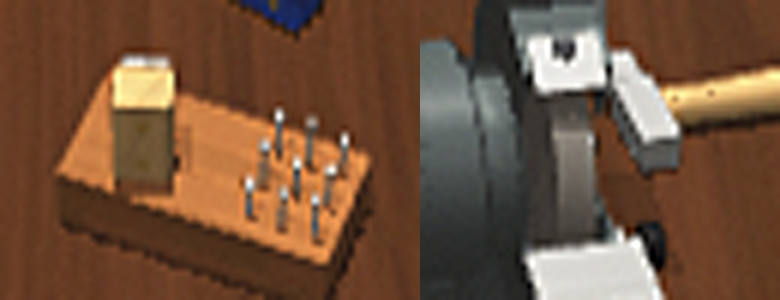

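Run:
```python
from h import *
t,s=C("top"),C("side")
n=lambda c,x,y,w,h,k:cv2.resize(c.img[y:y+h,x:x+w],None,fx=k,fy=k,interpolation=cv2.INTER_NEAREST)
a=np.hstack([n(t,406,198,25,22,16),n(s,298,250,25,22,16)])
b=np.hstack([n(t,348,145,33,15,1)]) if 0 else np.hstack([n(t,288,150,32,36,8)[:280],n(s,320,160,60,35,8)[:280,:480]])
w=800;a,b=[cv2.copyMakeBorder(i[:,:800],0,0,0,max(0,w-i.shape[1]),0) for i in(a,b)]
cv2.imwrite("pics/c.png",np.vstack([a[:320],b]))
```

```text
(no output)
```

View pics/c.png

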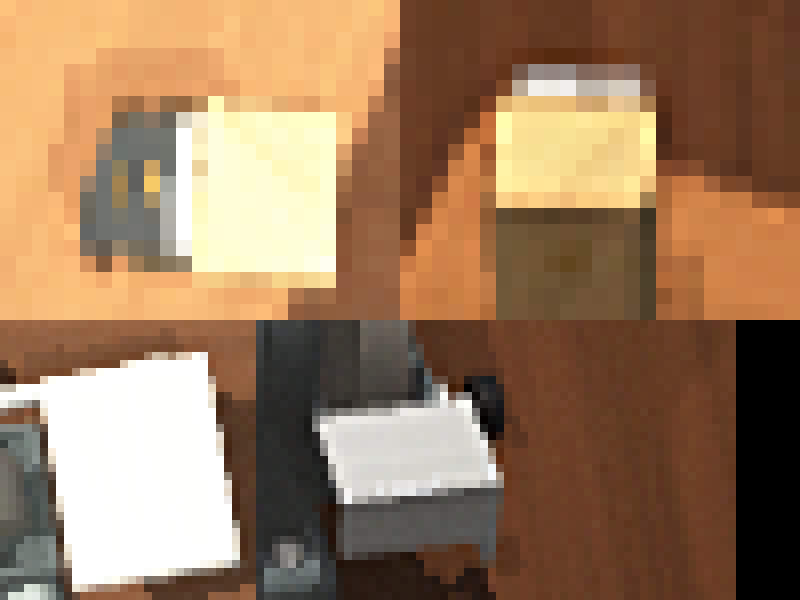

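The crop confirms that the light hardwood stock with a steel blade on its image-left side (world +y) is the gauge. Its centre is near top (422,209) and side (309,258). The blue ones are decoys. In the image the gauge is yawed only about 5°, while the block is at about 24°. That disagrees with the description, so I'll measure it.

Run:
```python
from h import *
t,s=C("top"),C("side")
def rect(c,m,x0,y0,z,name):
    m=m.astype(np.uint8); n,l,st,ce=cv2.connectedComponentsWithStats(m); i=1+np.argmax(st[1:,4])
    ct=max(cv2.findContours(cv2.resize((l==i).astype(np.float32),None,fx=8,fy=8,interpolation=cv2.INTER_CUBIC).__gt__(.5).astype(np.uint8),0,2)[0],key=cv2.contourArea)
    r=cv2.minAreaRect(ct); b=(cv2.boxPoints(r)+.5)/8-.5+[x0,y0]
    P=np.array([c.plane(u,v,z) for u,v in b]); e=np.diff(np.r_[P,P[:1]],axis=0)
    print(name,st[i,4],"px",b.round(1).tolist(),"centre",P.mean(0).round(4),"len",np.linalg.norm(e,axis=1).round(4),"ang",np.degrees(np.arctan2(e[:,1],e[:,0])).round(1)); return P
h=lambda c,x,y,w,hh:c.img[y:y+hh,x:x+w].astype(int)
g=h(t,406,198,25,22); print(g[8,8:22].tolist())
rect(t,(g[...,2]>235)&(g[...,1]>228)&(g[...,0]<238),406,198,.09,"stock top")
rect(t,(g[...,2]>235)&(g[...,1]>228),406,198,.09,"stock+blade top")
g=h(s,298,250,25,14)
rect(s,(g[...,2]>190)&(g[...,1]>160)&(g[...,0]>90),298,250,.09,"side stock top")
g=h(t,290,148,34,38); rect(t,g.min(2)>215,290,148,.128,"rest top")
g=h(s,322,165,40,22); rect(s,g.min(2)>165,322,165,.128,"rest side")
g=h(t,390,160,60,75); 
rect(t,(g[...,2]>190)&(g[...,1]>110),390,160,.035,"block")
```

```text
[[106, 115, 112], [109, 115, 114], [112, 118, 118], [255, 255, 255], [189, 236, 250], [220, 255, 255], [206, 253, 255], [193, 249, 255], [205, 252, 255], [208, 253, 255], [204, 252, 255], [205, 254, 255], [211, 255, 255], [138, 212, 253]]
stock top 90 px [[416.6, 203.6], [426.4, 203.6], [426.4, 214.4], [416.6, 214.4]] centre [ 0.4699 -0.2591  0.09  ] len [0.0233 0.0256 0.0233 0.0256] ang [-90.2 179.3  89.8  -0.7]
stock+blade top 98 px [[416.4, 203.6], [426.4, 203.6], [426.4, 214.4], [416.4, 214.4]] centre [ 0.4699 -0.2589  0.09  ] len [0.0236 0.0256 0.0235 0.0256] ang [-90.2 179.3  89.8  -0.7]
side stock top 75 px [[303.6, 254.6], [313.4, 254.6], [313.4, 262.4], [303.6, 262.4]] centre [ 0.4683 -0.2604  0.09  ] len [0.0253 0.025  0.0249 0.025 ] ang [ -1.6 -91.7 178.4  89.3]
rest top 549 px [[289.2, 157.0], [313.3, 153.0], [317.8, 179.8], [293.6, 183.8]] centre [0.5636 0.0172 0.128 ] len [0.056  0.0624 0.0559 0.0624] ang [ -80.7 -170.7   99.2    9.4]
rest side 211 px [[327.0, 171.8], [346.4, 166.6], [350.0, 180.2], [330.6, 185.4]] centre [0.563  0.0127 0.128 ] len [0.0645 0.0621 0.062  0.0607] ang [  20.9  -85.  -159.9   97. ]
block 1168 px [[396.8, 216.1], [416.9, 168.4], [441.7, 178.8], [421.6, 226.6]] centre [ 0.4988 -0.2651  0.035 ] len [0.129  0.0666 0.1288 0.0664] ang [ -23.4 -113.2  156.5   66.9]
```

{"name": "carry_out", "arguments": {
  "steps": [
    [[2, -2, 4], -8, 0.5],
    [[3, -3, 2.5], -8, 0.5],
    [[3.2, -3.2, 2], -8, 0.5],
    [[3.2, -3.2, 2], -8, 0.5],
    [[3.2, -3.2, 2], -8, 0.5],
    [[3.2, -3.2, 2], -8, 0.5],
    [[3.2, -3.2, 1], -8, 0.5],
    [[3.2, -3.2, 0], -8, 0.5],
    [[3.2, -3.2, 0], -8, 0.5],
    [[3.2, -3.2, 0], -8, 0.5]
  ]
}}

```text
time: 1.4
position: [0.4528, 0.2943, 0.4046]
tool_rot: [0.999, -0.051, 0.002, -0.004]
ft_force: [-0.1, 0.5, 0.1]
grip_width: 0.0434
```

{"name": "carry_out", "arguments": {
  "steps": [
    [[0.3, -4.8, 0], 0.3, 0.5],
    [[0.3, -4.8, 0], 0.3, 0.5],
    [[0.3, -4.8, 0], 0.3, 0.5],
    [[0.3, -4.8, 0], 0.3, 0.5],
    [[0.3, -4.8, 0], 0.3, 0.5],
    [[0, -4.8, 0], 0.3, 0.5],
    [[0, -4.8, 0], 0.3, 0.5],
    [[0, -4.8, 0], 0.3, 0.5],
    [[0, -4.8, -1], 0.3, 0.5],
    [[0, -4.8, -3], 0.3, 0.5]
  ]
}}

```text
time: 2.4
position: [0.4723, -0.1982, 0.3731]
tool_rot: [1.0, -0.026, 0.011, -0.001]
ft_force: [0.6, -0.0, -0.4]
grip_width: 0.0437
```

{"name": "carry_out", "arguments": {
  "steps": [
    [[0, -3, -5], 0, 0.5],
    [[-0.3, -3, -5], 0, 0.5],
    [[0, -0.5, -5], 0, 0.5],
    [[0, 0, -5], 0, 0.5],
    [[0, 0, -3], 0, 0.5],
    [[0, 0, 0], 0, 0.5]
  ]
}}

```text
time: 3.0
position: [0.4682, -0.2638, 0.152]
tool_rot: [0.999, -0.031, 0.014, 0.002]
ft_force: [-0.2, 0.0, -0.5]
grip_width: 0.0437
```

Run:
```python
from h import *
o=robot.get_obs(); print(o["position"],o["tool_rot"],o["grip_width"])
t,s=C("top"),C("side")
tip=o["position"]+[0,0,-.022]; print("tip px",t.proj(tip),s.proj(tip))
a=np.hstack([t.crop(385,165,65,65,6),s.crop(270,215,68,65,6)])
cv2.imwrite("pics/d.png",a)
```

```text
[ 0.46820519 -0.26376098  0.15201417] [ 0.99940243 -0.03140366  0.01426879  0.00223335] 0.04369661112136386
tip px [[427.17509036 209.68000627]] [[308.41769926 249.61208711]]
```

View pics/d.png

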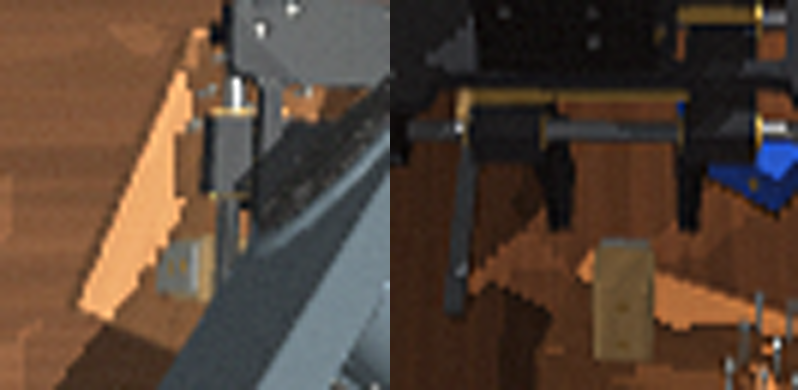

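Side view: the fingertips at (298,253) and (320,253) straddle the stock, which is centred on column 309. The alignment is good, so I'll lower and pinch.

{"name": "carry_out", "arguments": {
  "steps": [
    [[0, 0, -3], 0, 0.5],
    [[0, 0, -2.5], 0, 0.5],
    [[0, 0, -1.5], 0, 0.5],
    [[0, 0, -0.4], 0, 0.5],
    [[0, 0, 0], 0, 0.9],
    [[0, 0, 0], 0, 0.9],
    [[0, 0, 0], 0, 0.9],
    [[0, 0, 0], 0, 0.9]
  ],
  "squeeze": 25
}}

```text
time: 3.9
position: [0.481, -0.2724, 0.0969]
tool_rot: [0.999, -0.029, 0.03, 0.016]
ft_force: [1.0, 0.2, -1.6]
grip_width: 0.0293
```

Run:
```python
from h import *
o=robot.get_obs(); print(o)
print(R.from_quat(o["tool_rot"]).as_matrix().round(3))
t,s=C("top"),C("side"); o=robot.get_obs(); print(o["position"],o["grip_width"],o["ft_force"])
a=np.hstack([t.crop(385,165,65,65,6),s.crop(270,215,68,65,6)])
cv2.imwrite("pics/e.png",a)
```

```text
{'time': 3.9, 'q': array([-0.72527896,  0.63218467,  1.78462028,  0.02443826,  0.6581085 ,
       -0.6855979 ]), 'joint_velocities': array([ 0.00300614, -0.01381926, -0.00729079,  0.0002362 ,  0.00462414,
        0.00069972]), 'joint_torque': array([-2.35369569e-02, -4.15144801e+01, -1.03351933e+01,  6.38703327e-02,
       -2.77066911e-01, -1.15129511e-03]), 'position': array([ 0.48101621, -0.27240268,  0.0968765 ]), 'tool_rot': array([ 0.99898625, -0.02923732,  0.03042743,  0.01567892]), 'ft_force': array([ 0.97496576,  0.23697174, -1.55906966]), 'moment': array([-0.09613699,  0.13070351,  0.01277423]), 'grip_width': 0.02927936710664608}
[[ 0.996 -0.059  0.06 ]
 [-0.057 -0.998 -0.033]
 [ 0.062  0.03  -0.998]]
[ 0.48110845 -0.27250158  0.09667841] 0.029552296298271434 [ 1.14249172  0.44244241 -0.48091096]
```

View pics/e.png

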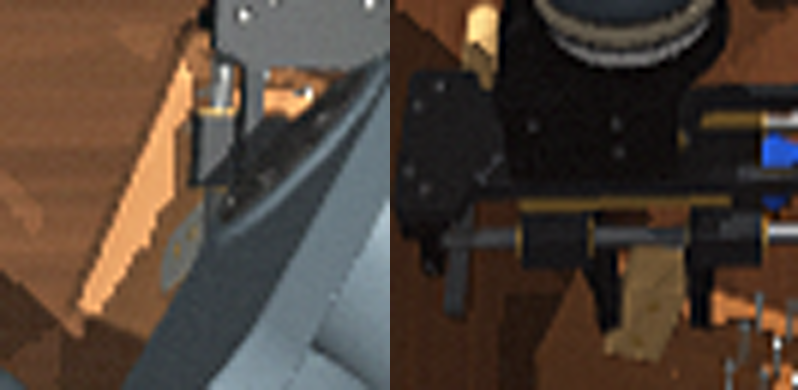

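Something shifted: the TCP is 13 mm too far in x and 19 mm too high, the tool is tilted about 3.5°, and the gauge leans in the slot. I'll release and see how the arm behaves row by row.

{"name": "carry_out", "arguments": {
  "steps": [
    [[0, 0, 0], 0, 0.5]
  ]
}}

```text
time: 4.1
position: [0.4813, -0.2727, 0.097]
tool_rot: [0.999, -0.029, 0.031, 0.016]
ft_force: [0.3, 0.5, -0.2]
grip_width: 0.0324
```

{"name": "carry_out", "arguments": {
  "steps": [
    [[0, 0, 0], 0, 0.5]
  ]
}}

```text
time: 4.2
position: [0.4816, -0.2729, 0.0972]
tool_rot: [0.999, -0.029, 0.031, 0.016]
ft_force: [0.7, -0.1, 0.5]
grip_width: 0.0385
```

{"name": "carry_out", "arguments": {
  "steps": [
    [[-1, 0, 0], 0, 0.5]
  ]
}}

```text
time: 4.3
position: [0.4726, -0.2736, 0.0974]
tool_rot: [0.999, -0.029, 0.032, 0.017]
ft_force: [0.6, -0.6, 1.1]
grip_width: 0.0417
```

{"name": "carry_out", "arguments": {
  "steps": [
    [[0, 0, 1.5], 0, 0.5]
  ]
}}

```text
time: 4.4
position: [0.4698, -0.2721, 0.1108]
tool_rot: [0.999, -0.029, 0.03, 0.015]
ft_force: [0.4, 0.5, -1.1]
grip_width: 0.0428
```

{"name": "carry_out", "arguments": {
  "steps": [
    [[0, 0, 4.5], 0, 0.3]
  ]
}}

```text
time: 4.5
position: [0.4669, -0.2703, 0.1529]
tool_rot: [0.999, -0.029, 0.026, 0.012]
ft_force: [-0.5, -0.3, -0.3]
grip_width: 0.0463
```

Run:
```python
from h import *
for i in range(4): s=C("side"); print(robot.get_obs()["position"],robot.get_obs()["tool_rot"])
t=C("top")
o=robot.get_obs(); M=R.from_quat(o["tool_rot"]).as_matrix(); tip=o["position"]+.022*M[:,2]
print(o["grip_width"],"tip",tip,s.proj(tip))
cv2.imwrite("pics/f.png",np.hstack([t.crop(400,185,40,50,8),s.crop(290,230,56,50,8)]))
```

```text
[ 0.47061937 -0.27324637  0.16113226] [ 0.99893892 -0.02900877  0.03160322  0.01675566]
[ 0.47137378 -0.27397681  0.15982488] [ 0.99888    -0.02908277  0.03281383  0.01778175]
[ 0.4705343  -0.27321987  0.15806219] [ 0.99893379 -0.02911381  0.0316468   0.01679721]
[ 0.46970401 -0.27238856  0.15667992] [ 0.9989924  -0.02910469  0.03034774  0.01568813]
0.0591942393033722 tip [ 0.4704497  -0.27255178  0.13375165] [[309.40198256 251.45645373]]
```

View pics/f.png

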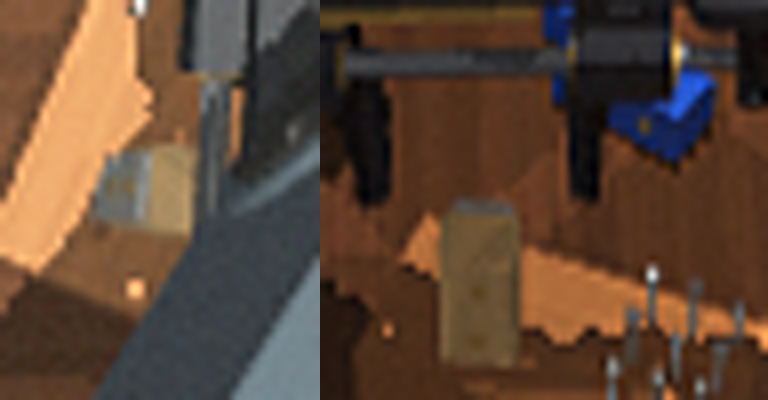

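The gauge is back upright in its slot, with its stock at side (310,265). The arm oscillates, and back-to-back rows rebase on a moving pose. From here I'll let it settle between rows. Upward rows should undo the tilt.

{"name": "carry_out", "arguments": {
  "steps": [
    [[0, 0.3, 4], 0, 0.5],
    [[0, 0.3, 4], 0, 0.5],
    [[0, 0.2, 4], 0, 0.5],
    [[0, 0, 4], 0, 0.5]
  ]
}}

```text
time: 5.15
position: [0.4616, -0.2582, 0.3074]
tool_rot: [0.999, -0.03, 0.018, 0.005]
ft_force: [0.1, -0.2, 0.2]
grip_width: 0.0448
```

```bash
cat > st.py <<'E'
from h import *
import sys
for i in range(int(sys.argv[1]) if len(sys.argv)>1 else 6): cams.camera("side")
o=robot.get_obs(); M=R.from_quat(o["tool_rot"]).as_matrix()
print(round(o["time"],2),"tcp",o["position"].round(4),"yaw",np.degrees(np.arctan2(M[1,0],M[0,0])).round(1),"z",M[:,2].round(3),"grasp",(o["position"]+.003*M[:,2]).round(4),"w",round(o["grip_width"],4),"F",o["ft_force"].round(1),"v",abs(o["joint_velocities"]).max().round(3))
E
python3 st.py 6
```

```text
5.45 tcp [ 0.4616 -0.2584  0.3057] yaw -3.4 z [ 0.035 -0.011 -0.999] grasp [ 0.4618 -0.2585  0.3027] w 0.0433 F [-1.2 -0.4 -0. ] v 0.009
```

{"name": "carry_out", "arguments": {
  "steps": [
    [[0, 0, 4], 0, 0.5],
    [[0, 0, 4], 0, 0.5],
    [[0, 0, 4], 0, 0.5]
  ]
}}

```text
time: 5.75
position: [0.4561, -0.2541, 0.4146]
tool_rot: [1.0, -0.03, 0.005, -0.006]
ft_force: [0.2, -1.1, -0.3]
grip_width: 0.0434
```

```bash
python3 st.py 5
```

```text
6.0 tcp [ 0.4565 -0.2544  0.4143] yaw -3.5 z [ 0.012  0.009 -1.   ] grasp [ 0.4565 -0.2544  0.4113] w 0.0437 F [-0.7 -0.5 -0.7] v 0.018
```

{"name": "carry_out", "arguments": {
  "steps": [
    [[0.8, -0.4, -5], 0, 0.5]
  ]
}}

```text
time: 6.1
position: [0.4661, -0.26, 0.3705]
tool_rot: [0.999, -0.03, 0.01, -0.001]
ft_force: [1.4, -0.7, -0.4]
grip_width: 0.0434
```

```bash
python3 st.py 5
```

```text
6.35 tcp [ 0.4638 -0.258   0.3668] yaw -3.5 z [ 0.011  0.01  -1.   ] grasp [ 0.4638 -0.258   0.3638] w 0.0434 F [-0.3 -0.4  0.4] v 0.036
```

{"name": "carry_out", "arguments": {
  "steps": [
    [[0, 0, -5], 0, 0.5]
  ]
}}

```text
time: 6.45
position: [0.4683, -0.2619, 0.3242]
tool_rot: [0.999, -0.03, 0.013, 0.001]
ft_force: [0.5, -0.7, 0.3]
grip_width: 0.0436
```

```bash
python3 st.py 5
```

```text
6.7 tcp [ 0.4647 -0.2588  0.3194] yaw -3.5 z [ 0.013  0.008 -1.   ] grasp [ 0.4648 -0.2588  0.3164] w 0.0438 F [-0.5 -0.6  0.6] v 0.021
```

{"name": "carry_out", "arguments": {
  "steps": [
    [[0.3, -0.3, -5], 0, 0.5]
  ]
}}

```text
time: 6.8
position: [0.473, -0.2662, 0.2776]
tool_rot: [0.999, -0.03, 0.015, 0.002]
ft_force: [0.5, -0.5, -0.3]
grip_width: 0.0437
```

```bash
python3 st.py 5
```

```text
7.05 tcp [ 0.4687 -0.2626  0.2717] yaw -3.5 z [ 0.015  0.006 -1.   ] grasp [ 0.4687 -0.2626  0.2687] w 0.0434 F [ 0.6 -0.1 -0.3] v 0.013
```

{"name": "carry_out", "arguments": {
  "steps": [
    [[0, 0, -5], 0, 0.5]
  ]
}}

```text
time: 7.15
position: [0.4742, -0.2672, 0.2295]
tool_rot: [0.999, -0.03, 0.016, 0.003]
ft_force: [1.7, -1.1, -0.4]
grip_width: 0.0432
```

```bash
python3 st.py 5
```

```text
7.4 tcp [ 0.4696 -0.2634  0.2239] yaw -3.5 z [ 0.018  0.004 -1.   ] grasp [ 0.4697 -0.2634  0.2209] w 0.0437 F [ 0.4  0.2 -0.1] v 0.015
```

{"name": "carry_out", "arguments": {
  "steps": [
    [[0, 0, -5], 0, 0.5]
  ]
}}

```text
time: 7.5
position: [0.4753, -0.268, 0.1814]
tool_rot: [0.999, -0.03, 0.017, 0.004]
ft_force: [1.2, -0.9, 0.0]
grip_width: 0.0436
```

```bash
python3 st.py 6
```

```text
7.8 tcp [ 0.4708 -0.2643  0.1764] yaw -3.5 z [ 0.021  0.002 -1.   ] grasp [ 0.4709 -0.2643  0.1734] w 0.0433 F [-0.5 -0.1  0.6] v 0.011
```

{"name": "carry_out", "arguments": {
  "steps": [
    [[-0.2, 0.1, -4], 0, 0.5]
  ]
}}

```text
time: 7.9
position: [0.4735, -0.2672, 0.1426]
tool_rot: [0.999, -0.03, 0.017, 0.004]
ft_force: [1.9, -1.2, 0.8]
grip_width: 0.0435
```

```bash
python3 st.py 6
```

```text
8.2 tcp [ 0.4698 -0.2641  0.1384] yaw -3.5 z [ 0.023 -0.001 -1.   ] grasp [ 0.4699 -0.2641  0.1354] w 0.0435 F [-0.1  0.5 -0. ] v 0.007
```

{"name": "carry_out", "arguments": {
  "steps": [
    [[-0.1, 0, -3], 0, 0.5]
  ]
}}

```text
time: 8.3
position: [0.4722, -0.2668, 0.1128]
tool_rot: [0.999, -0.03, 0.016, 0.004]
ft_force: [0.7, -0.6, -0.0]
grip_width: 0.0433
```

```bash
python3 st.py 6
```

```text
8.6 tcp [ 0.4695 -0.2646  0.1097] yaw -3.4 z [ 0.025 -0.002 -1.   ] grasp [ 0.4696 -0.2646  0.1067] w 0.0438 F [0.3 0.2 0.7] v 0.006
```

{"name": "carry_out", "arguments": {
  "steps": [
    [[-0.1, 0, -2.5], 0, 0.5]
  ]
}}

```text
time: 8.7
position: [0.4711, -0.2668, 0.0881]
tool_rot: [0.999, -0.03, 0.016, 0.004]
ft_force: [0.7, -0.5, -0.1]
grip_width: 0.0434
```

```bash
python3 st.py 6
```

```text
9.0 tcp [ 0.469  -0.265   0.0857] yaw -3.4 z [ 0.026 -0.003 -1.   ] grasp [ 0.469  -0.265   0.0827] w 0.0433 F [ 0.6  0.6 -0.9] v 0.005
```

{"name": "carry_out", "arguments": {
  "steps": [
    [[0, 0.2, -0.7], 0, 0.5]
  ]
}}

```text
time: 9.1
position: [0.47, -0.2639, 0.08]
tool_rot: [0.999, -0.03, 0.015, 0.002]
ft_force: [0.1, -0.2, -0.3]
grip_width: 0.0433
```

```bash
python3 st.py 4
```

```text
9.3 tcp [ 0.4689 -0.2629  0.0787] yaw -3.4 z [ 0.026 -0.003 -1.   ] grasp [ 0.469  -0.2629  0.0757] w 0.0437 F [-0.4 -0.2  0.2] v 0.003
```

{"name": "carry_out", "arguments": {
  "steps": [
    [[0, 0, 0], 0, 0.9]
  ],
  "squeeze": 20
}}

```text
time: 9.4
position: [0.469, -0.2628, 0.0788]
tool_rot: [0.999, -0.03, 0.013, 0.001]
ft_force: [-1.0, 0.1, -0.7]
grip_width: 0.0404
```

```bash
python3 st.py 5;python3 st.py 5
```

```text
9.65 tcp [ 0.4693 -0.263   0.0789] yaw -3.5 z [ 0.027 -0.003 -1.   ] grasp [ 0.4694 -0.263   0.0759] w 0.0263 F [0.2 0.5 0.4] v 0.002
9.9 tcp [ 0.4693 -0.263   0.0789] yaw -3.4 z [ 0.027 -0.003 -1.   ] grasp [ 0.4694 -0.263   0.0759] w 0.026 F [0.2 0.2 1.3] v 0.002
```

{"name": "carry_out", "arguments": {
  "steps": [
    [[0, 0, 3], 0, 0.9],
    [[0, 0, 4], 0, 0.9],
    [[0, 0, 4], 0, 0.9],
    [[0, 0, 4], 0, 0.9],
    [[0, 0, 3], 0, 0.9]
  ]
}}

```text
time: 10.4
position: [0.4625, -0.259, 0.2577]
tool_rot: [1.0, -0.03, 0.004, -0.005]
ft_force: [0.6, -1.4, -1.0]
grip_width: 0.0256
```

```bash
python3 st.py 5
python3 - <<'E'
from h import *
t,s=C("top"),C("side")
for n,c,pts in(("top",t,[(293.5,156.8),(296.5,183.1),(313.5,153.5),(317.5,180.1)]),("side",s,[(327.25,171.4),(346.25,169.5),(330.4,181.6),(349.6,179.5)])):
    P=[c.plane(*p,.128) for p in pts]; e=(P[0]+P[1])/2; f=(P[2]+P[3])/2
    d=e-f; w=P[0]-P[1]
    print(n,"edge",e.round(4),"outer",f.round(4),"depth",np.linalg.norm(d).round(4),"yaw",np.degrees(np.arctan2(d[1],d[0])).round(1),np.degrees(np.arctan2(w[1],w[0])).round(1),np.linalg.norm(w).round(4))
print(tri(t,(294.9,169.9),s,(336.75,170.45)))
# fine fit: white mask edges by line fits, top image
for n,c,x0,y0,w,h,th in(("top",t,286,148,38,42,190),("side",s,318,162,40,28,140)):
    g=c.img[y0:y0+h,x0:x0+w].astype(int).min(2); print(n); 
    for r in range(0,h,3): print(r+y0,' '.join(f"{v:3d}" for v in g[r]))
E
```

```text
10.65 tcp [ 0.4618 -0.2584  0.2545] yaw -3.4 z [ 0.006  0.012 -1.   ] grasp [ 0.4619 -0.2583  0.2515] w 0.0261 F [-0.6  0.7 -1.6] v 0.025
top edge [0.5602 0.0366 0.128 ] outer [ 0.5672 -0.0104  0.128 ] depth 0.0474 yaw 98.5 6.4 0.0607
side edge [0.5595 0.0375 0.128 ] outer [ 0.5658 -0.0081  0.128 ] depth 0.046 yaw 98.0 -172.6 0.0582
(array([0.55975215, 0.0367504 , 0.12861421]), np.float64(0.0008615360716266481))
top
148  67  66  70  69  67  66  68  68  67  70  70  69  69  70  73  72  74  68  69  74  70  72  70  68  68  73  71  68  67  72  70  68  72  74  70  73  76  70
151  72  69  68  71  69  73  70  71  73  67  69  74  70  70  70  68  71  70  72  69  69  68  64  65  74  73  70  72  72  75  74  75  74  70  74  75  76  73
154  69  73  69  70  70  59  58  60  61  60  59  62  60  57  58  56  53  49  41  43 113 174 171 112 186 193 253 244  58  66  66  72  68  71  69  73  66  68
157  26  25  21  11  46  44  42 193 254 255 255 255 255 255 255 255 255 255 255 255 255 255 255 255 255 255 255 255 150  62  68  70  68  68  66  70  71  69
160 255 254 246 215 195 156 103 245 255 255 255 255 255 
[... 2448 characters left out ...]
  40  27 183  23  32  38  38  39  39  39  38
180  22  21  22  18  21  21  23  24  20  19  20  17  17  19  17  15  20  45  44  39  42  40  52  51  51  47  47  37  72  76  19 131 138  29  34  36  36  39  39  40
183  35  30  33  31  33  32  34  30  52  27   6  11  37  58  58  56  49  29  43  44  48  49  46  44  47  48  48  48  46  49  45  66  60  35  40  36  34  39  37  41
186  26  22  24  25  25  22  23  18  30  78  74  76  75  73  71  76  83  27  42  52  50  49  49  46  47  46  47  48  50  45  46  57  48  37  35  38  38  37  40  40
189  24  22  18  24  23  21  16  11  74  77  45  31  40  84  59  61  41  38  32  31  51  48  49  48  53  49  51  48  49  45  48  46  28  31  33  34  36  37  37  37
```

{"name": "carry_out", "arguments": {
  "steps": [
    [[1, 3, 0.5], 2.5, 0.9],
    [[1.7, 4.2, 0], 2.5, 0.9],
    [[1.7, 4.2, 0], 2.5, 0.9],
    [[1.7, 4.2, 0], 2.5, 0.9],
    [[1.7, 4.2, 0], 2.4, 0.9],
    [[1, 3, 0], 0, 0.9]
  ]
}}

```text
time: 11.35
position: [0.5468, -0.0261, 0.2476]
tool_rot: [0.997, 0.077, -0.008, -0.01]
ft_force: [0.3, 0.4, -0.9]
grip_width: 0.0258
```

```bash
python3 st.py 7
```

```text
11.7 tcp [ 0.5464 -0.03    0.2489] yaw 8.7 z [-0.015  0.018 -1.   ] grasp [ 0.5463 -0.0299  0.2459] w 0.026 F [ 0.3  0.8 -0.8] v 0.008
```

{"name": "carry_out", "arguments": {
  "steps": [
    [[1.6, 4.6, -0.5], 0.3, 0.9]
  ]
}}

```text
time: 11.8
position: [0.5625, 0.0106, 0.2442]
tool_rot: [0.997, 0.074, -0.007, -0.008]
ft_force: [1.2, 0.3, -0.5]
grip_width: 0.0258
```

```bash
python3 st.py 5
```

```text
12.05 tcp [0.5621 0.015  0.2437] yaw 8.9 z [-0.016  0.017 -1.   ] grasp [0.562  0.015  0.2407] w 0.0261 F [ 1.2 -1.1 -0.9] v 0.013
```

{"name": "carry_out", "arguments": {
  "steps": [
    [[0, 0.6, -3], 0, 0.9]
  ]
}}

```text
time: 12.15
position: [0.5653, 0.0186, 0.2172]
tool_rot: [0.997, 0.077, -0.002, -0.007]
ft_force: [1.0, 0.3, -0.4]
grip_width: 0.0256
```

```bash
python3 st.py 5
python3 - <<'E'
from h import *
o=robot.get_obs(); M=R.from_quat(o["tool_rot"]).as_matrix(); g=o["position"]+.003*M[:,2]
t,s=C("top"),C("side")
X=-M[:,1];X=np.array([np.cos(np.radians(99)),np.sin(np.radians(99)),0]); Y=np.array([-X[1],X[0],0])
def loc(b): # gauge corners assuming foot = grasp+13.5X-41z
    f=g+.0135*X-np.array([0,0,.041]); return [f+x*X+y*Y+[0,0,z] for x,y,z in b]
B=[(0,-.01,-.018),(0,.01,-.018),(3e-3,-.01,-.018),(0,-.01,.055),(-.022,-.013,0),(-.022,.013,0),(-.022,-.013,.055),(-.022,.013,.055)]
print(s.proj(loc(B)).round(1).tolist()); print(t.proj(loc(B)).round(1).tolist())
cv2.imwrite("pics/g.png",np.hstack([t.crop(270,140,50,60,8),s.crop(315,125,50,60,8)])[:, :800])
E
```

```text
12.4 tcp [0.5622 0.0199 0.2143] yaw 8.8 z [-0.016  0.017 -1.   ] grasp [0.5622 0.02   0.2113] w 0.0262 F [-0.  -0.3 -0.4] v 0.016
[[340.7, 164.7], [334.1, 165.5], [340.5, 164.1], [342.1, 144.8], [343.8, 164.6], [335.1, 165.6], [344.9, 149.4], [335.9, 150.4]]
[[295.0, 164.6], [296.4, 173.4], [293.6, 164.8], [292.4, 161.0], [304.0, 160.8], [305.9, 172.5], [302.6, 157.9], [304.6, 170.2]]
```

View pics/g.png

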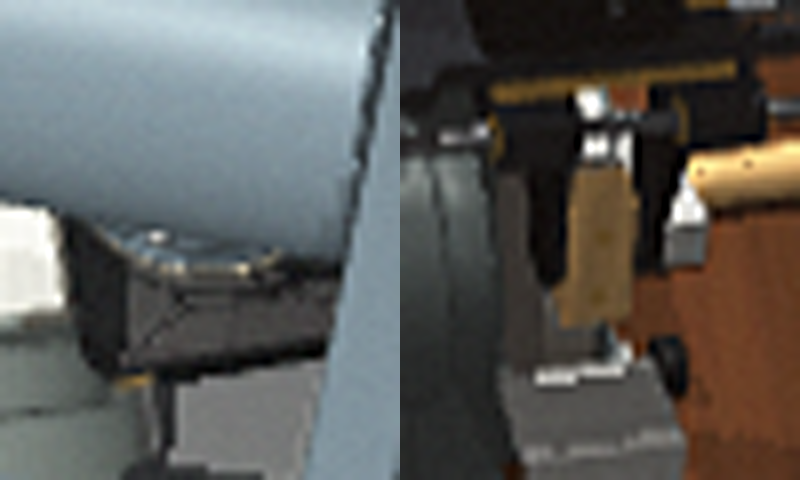

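Side view: the stock's foot edge is at (339,165), which matches the prediction of (339.5,165). It hangs above the rest, whose top spans about (329–348, 171–182). I'll shift 6 mm towards the wheel and lower.

{"name": "carry_out", "arguments": {
  "steps": [
    [[-0.1, 0.6, -1.2], 0.2, 0.9]
  ]
}}

```text
time: 12.6
position: [0.5638, 0.0252, 0.2049]
tool_rot: [0.997, 0.078, -0.003, -0.008]
ft_force: [0.1, 0.4, -1.2]
grip_width: 0.0259
```

```bash
python3 st.py 6
```

```text
12.9 tcp [0.5619 0.0263 0.2029] yaw 9.1 z [-0.014  0.016 -1.   ] grasp [0.5618 0.0263 0.1999] w 0.0261 F [-0.2 -0.2 -1. ] v 0.004
```

{"name": "carry_out", "arguments": {
  "steps": [
    [[0, 0, -1.5], 0, 0.9]
  ]
}}

```text
time: 13.0
position: [0.5637, 0.0261, 0.1897]
tool_rot: [0.997, 0.079, -0.004, -0.008]
ft_force: [0.6, 0.3, -1.5]
grip_width: 0.026
```

```bash
python3 st.py 5
```

```text
13.25 tcp [0.5621 0.0263 0.1883] yaw 9.1 z [-0.013  0.016 -1.   ] grasp [0.5621 0.0263 0.1853] w 0.0259 F [ 1.4 -0.1 -1.2] v 0.006
```

{"name": "carry_out", "arguments": {
  "steps": [
    [[0, 0, -1.1], 0, 0.9]
  ]
}}

```text
time: 13.35
position: [0.5637, 0.0261, 0.1787]
tool_rot: [0.997, 0.079, -0.004, -0.008]
ft_force: [0.6, 0.0, -1.0]
grip_width: 0.0262
```

```bash
python3 st.py 5
```

```text
13.6 tcp [0.562  0.0262 0.1771] yaw 9.1 z [-0.014  0.016 -1.   ] grasp [0.562  0.0263 0.1741] w 0.026 F [-0.3  0.4 -1.1] v 0.007
```

{"name": "carry_out", "arguments": {
  "steps": [
    [[0, 0, -0.4], 0, 0.9]
  ]
}}

```text
time: 13.7
position: [0.5626, 0.0262, 0.1736]
tool_rot: [0.997, 0.079, -0.005, -0.008]
ft_force: [0.7, 1.0, -0.9]
grip_width: 0.0259
```

```bash
python3 st.py 4
```

```text
13.9 tcp [0.562  0.0263 0.173 ] yaw 9.1 z [-0.014  0.016 -1.   ] grasp [0.5619 0.0263 0.17  ] w 0.0259 F [ 0.6 -0.1 -0.8] v 0.004
```

{"name": "carry_out", "arguments": {
  "steps": [
    [[0, 0, -0.2], 0, 0.9]
  ]
}}

```text
time: 14.0
position: [0.5623, 0.0263, 0.1714]
tool_rot: [0.997, 0.079, -0.006, -0.009]
ft_force: [-2.0, 1.9, 13.2]
grip_width: 0.0262
```

```bash
python3 st.py 4
```

```text
14.2 tcp [0.5623 0.0263 0.1715] yaw 9.1 z [-0.013  0.016 -1.   ] grasp [0.5623 0.0264 0.1685] w 0.026 F [-0.4  0.3  2.5] v 0.002
```

{"name": "carry_out", "arguments": {
  "steps": [
    [[0, 0, 0], 0, 0.4]
  ]
}}

```text
time: 14.3
position: [0.5624, 0.0263, 0.1716]
tool_rot: [0.997, 0.079, -0.006, -0.009]
ft_force: [-0.0, 0.2, -0.1]
grip_width: 0.0292
```

```bash
python3 st.py 9
```

```text
14.75 tcp [0.5623 0.0263 0.1714] yaw 9.1 z [-0.013  0.016 -1.   ] grasp [0.5623 0.0263 0.1684] w 0.0508 F [-0.   0.2 -0.2] v 0.002
```

{"name": "carry_out", "arguments": {
  "steps": [
    [[0, 0, 2], 0, 0.4]
  ]
}}

```text
time: 14.85
position: [0.5603, 0.0265, 0.1892]
tool_rot: [0.997, 0.079, -0.009, -0.009]
ft_force: [0.3, 0.3, -0.1]
grip_width: 0.0518
```

```bash
python3 st.py 4
```

```text
15.05 tcp [0.5625 0.0263 0.1915] yaw 9.1 z [-0.012  0.016 -1.   ] grasp [0.5625 0.0263 0.1885] w 0.0518 F [-0.1  0.7 -0.2] v 0.015
```

{"name": "carry_out", "arguments": {
  "steps": [
    [[0, 0, 4.5], 0, 0.4],
    [[0, 0, 4.5], 0, 0.4]
  ]
}}

```text
time: 15.25
position: [0.5573, 0.0268, 0.2752]
tool_rot: [0.997, 0.079, -0.015, -0.011]
ft_force: [0.8, 0.1, -0.1]
grip_width: 0.0524
```

```bash
python3 st.py 5
```

```text
15.5 tcp [0.5573 0.0268 0.2748] yaw 9.1 z [-0.029  0.019 -0.999] grasp [0.5573 0.0269 0.2718] w 0.0522 F [ 0.1 -0.7 -0.7] v 0.022
```

{"name": "carry_out", "arguments": {
  "steps": [
    [[0.5, -3, 0], 0, 1.0],
    [[0.6, -4, 0], 0, 1.0]
  ]
}}

```text
time: 15.7
position: [0.5651, -0.0394, 0.2708]
tool_rot: [0.996, 0.083, -0.018, -0.013]
ft_force: [0.1, -0.7, 0.6]
grip_width: 0.0427
```

```bash
python3 st.py 6
python3 - <<'E'
from h import *
t,s=C("top"),C("side")
cv2.imwrite("pics/i.png",np.hstack([t.crop(270,140,50,60,8),s.crop(315,125,50,60,8)]))
X=np.array([np.cos(np.radians(99)),np.sin(np.radians(99)),0]); Y=np.array([-X[1],X[0],0]); E=np.array([.56,.037,.128])
f=E+.0033*X
B=[(-.022,-.013,0),(-.022,.013,0),(-.022,-.013,.055),(-.022,.013,.055),(.003,-.01,.055),(.003,.01,.055)]
P=[f+x*X+y*Y+[0,0,z] for x,y,z in B]; print(s.proj(P).round(1).tolist(),t.proj(P).round(1).tolist())
E
```

```text
16.0 tcp [ 0.5654 -0.0396  0.2716] yaw 9.3 z [-0.037  0.022 -0.999] grasp [ 0.5653 -0.0395  0.2686] w 0.0202 F [ 0.5 -0.3  0.3] v 0.016
[[342.6, 174.1], [334.1, 175.1], [343.7, 159.6], [334.9, 160.6], [340.7, 154.4], [334.0, 155.2]] [[302.0, 163.1], [303.8, 174.3], [300.5, 160.5], [302.4, 172.3], [289.4, 163.7], [290.8, 172.7]]
```

View pics/i.png

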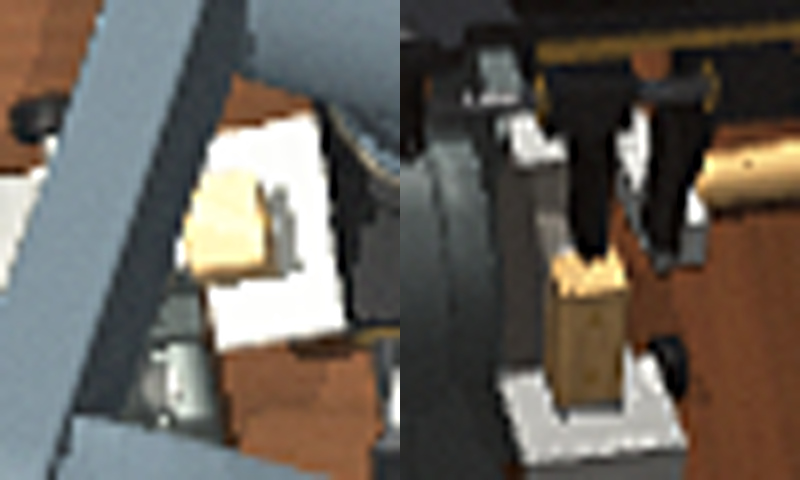

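Let go, the gauge stands flat on the rest. Its foot corners are at side (334,175) and (343,176), predicted (334,175) and (343,174). Next I'll lower the closed fingers behind the flange.

{"name": "carry_out", "arguments": {
  "steps": [
    [[0.8, -0.5, -4.5], 0, 1.0]
  ]
}}

```text
time: 16.2
position: [0.5776, -0.0439, 0.2323]
tool_rot: [0.996, 0.083, -0.01, -0.01]
ft_force: [1.3, -1.2, 0.2]
grip_width: 0.0049
```

```bash
python3 st.py 4
```

```text
16.4 tcp [ 0.5729 -0.0434  0.2267] yaw 9.4 z [-0.038  0.023 -0.999] grasp [ 0.5728 -0.0433  0.2237] w 0.0009 F [ 0.2 -0.9 -0. ] v 0.037
```

{"name": "carry_out", "arguments": {
  "steps": [
    [[0, 0, -4.5], 0, 1.0]
  ]
}}

```text
time: 16.5
position: [0.5785, -0.0443, 0.1883]
tool_rot: [0.996, 0.082, -0.01, -0.01]
ft_force: [0.7, -0.7, -0.3]
grip_width: 0.0003
```

```bash
python3 st.py 5
```

```text
16.75 tcp [ 0.5737 -0.0434  0.1838] yaw 9.4 z [-0.036  0.022 -0.999] grasp [ 0.5736 -0.0433  0.1808] w 0.0006 F [-0.3 -1.4 -0. ] v 0.016
```

{"name": "carry_out", "arguments": {
  "steps": [
    [[0, 0, -3.5], 0, 1.0]
  ]
}}

```text
time: 16.85
position: [0.579, -0.0446, 0.155]
tool_rot: [0.997, 0.082, -0.01, -0.01]
ft_force: [0.3, -0.3, -0.2]
grip_width: 0.0003
```

```bash
python3 st.py 6
```

```text
17.15 tcp [ 0.5749 -0.0437  0.1509] yaw 9.4 z [-0.033  0.021 -0.999] grasp [ 0.5748 -0.0436  0.1479] w 0.0006 F [-0.1 -0.1  0.2] v 0.008
```

{"name": "carry_out", "arguments": {
  "steps": [
    [[-0.1, 0, -1.0], 0, 1.0]
  ]
}}

```text
time: 17.25
position: [0.5758, -0.0441, 0.1432]
tool_rot: [0.996, 0.082, -0.013, -0.011]
ft_force: [0.3, -0.6, 0.0]
grip_width: 0.0004
```

```bash
python3 st.py 5
```

```text
17.5 tcp [ 0.5739 -0.0437  0.141 ] yaw 9.4 z [-0.033  0.021 -0.999] grasp [ 0.5738 -0.0436  0.138 ] w 0.0009 F [-0.7  0.1  0.6] v 0.003
```

{"name": "carry_out", "arguments": {
  "steps": [
    [[-0.2, 1.5, 0], 0, 1.0]
  ]
}}

```text
time: 17.6
position: [0.5727, -0.0297, 0.1412]
tool_rot: [0.997, 0.081, -0.015, -0.012]
ft_force: [1.1, 0.9, -0.5]
grip_width: 0.0002
```

```bash
python3 st.py 5
```

```text
17.85 tcp [ 0.5719 -0.0282  0.141 ] yaw 9.5 z [-0.033  0.021 -0.999] grasp [ 0.5718 -0.0282  0.138 ] w 0.0004 F [-1.3 -1.2 -0.2] v 0.01
```

{"name": "carry_out", "arguments": {
  "steps": [
    [[-0.1, 0.5, 0], 0, 1.0]
  ]
}}

```text
time: 17.95
position: [0.5713, -0.0235, 0.1411]
tool_rot: [0.996, 0.082, -0.015, -0.012]
ft_force: [0.1, -0.0, 0.4]
grip_width: 0.0004
```

```bash
python3 st.py 5
```

```text
18.2 tcp [ 0.5709 -0.0232  0.141 ] yaw 9.5 z [-0.032  0.021 -0.999] grasp [ 0.5708 -0.0232  0.138 ] w 0.0007 F [ 0.7  0.1 -0.3] v 0.003
```

Now smaller pushes, watching Fy.

{"name": "carry_out", "arguments": {
  "steps": [
    [[-0.05, 0.3, 0], 0, 1.0]
  ]
}}

```text
time: 18.3
position: [0.5706, -0.0206, 0.1411]
tool_rot: [0.996, 0.082, -0.015, -0.012]
ft_force: [0.1, 0.3, 0.5]
grip_width: 0.0003
```

```bash
python3 st.py 4
```

```text
18.5 tcp [ 0.5706 -0.0203  0.1411] yaw 9.5 z [-0.032  0.021 -0.999] grasp [ 0.5705 -0.0202  0.1381] w 0.0002 F [ 0.3 -0.2 -0.4] v 0.002
```

{"name": "carry_out", "arguments": {
  "steps": [
    [[-0.05, 0.3, 0], 0, 1.0]
  ]
}}

```text
time: 18.6
position: [0.5703, -0.0184, 0.1411]
tool_rot: [0.996, 0.083, -0.015, -0.011]
ft_force: [-0.5, -4.6, -0.5]
grip_width: 0.0002
```

```bash
python3 st.py 4
```

```text
18.8 tcp [ 0.5702 -0.0178  0.1411] yaw 9.5 z [-0.032  0.02  -0.999] grasp [ 0.5701 -0.0178  0.1381] w 0.0003 F [-0.1 -4.8  0.1] v 0.004
```

{"name": "carry_out", "arguments": {
  "steps": [
    [[-0.05, 0.3, 0], 0, 1.0]
  ]
}}

```text
time: 18.9
position: [0.5698, -0.0156, 0.1411]
tool_rot: [0.996, 0.083, -0.015, -0.011]
ft_force: [-0.7, -3.9, -1.1]
grip_width: 0.0007
```

```bash
python3 st.py 4
```

```text
Traceback (most recent call last):
  File "st.py", line 3, in <module>
    for i in range(int(sys.argv[1]) if len(sys.argv)>1 else 6): cams.camera("side")
                                                                ~~~~~~~~~~~^^^^^^^^
ValueError: 200 camera calls are used up
```

The camera budget is used up, so I'll finish by force and travel. Contact came at TCP y ≈ -0.0195 and friction is about 4–5 N, as expected. I'll push in small rows until the force rises at the nip.

{"name": "carry_out", "arguments": {
  "steps": [
    [[-0.03, 0.2, 0], 0, 1.0]
  ]
}}

```text
time: 19.0
position: [0.5696, -0.0138, 0.1411]
tool_rot: [0.996, 0.083, -0.015, -0.01]
ft_force: [-0.1, -5.2, -1.1]
grip_width: 0.0006
```

{"name": "carry_out", "arguments": {
  "steps": [
    [[-0.03, 0.2, 0], 0, 1.0]
  ]
}}

```text
time: 19.1
position: [0.5696, -0.0135, 0.1412]
tool_rot: [0.996, 0.084, -0.015, -0.008]
ft_force: [-0.1, -13.3, -1.0]
grip_width: 0.0004
```

{"name": "carry_out", "arguments": {
  "steps": [
    [[-0.03, 0.15, 0], 0, 1.0]
  ]
}}

```text
time: 19.2
position: [0.5695, -0.0136, 0.1412]
tool_rot: [0.996, 0.084, -0.015, -0.007]
ft_force: [-0.4, -8.9, -2.0]
grip_width: 0.0004
```

{"name": "carry_out", "arguments": {
  "steps": [
    [[-0.03, 0.25, 0], 0, 1.0]
  ]
}}

```text
time: 19.3
position: [0.5696, -0.0134, 0.1413]
tool_rot: [0.996, 0.085, -0.015, -0.004]
ft_force: [-0.9, -12.4, -0.6]
grip_width: 0.0004
```

```bash
python3 -c "
from rig import robot
o=robot.get_obs();print(o['position'],o['ft_force'],o['moment'],o['joint_velocities'].round(3))"
```

```text
[ 0.56958663 -0.01336497  0.14127657] [ -0.87761692 -12.40360344  -0.58028159] [-2.34798094  0.12684811  0.08353531] [ 0.026 -0.003  0.003 -0.06  -0.016  0.044]
```

Run:
```python
import cv2,numpy as np
from scipy.spatial.transform import Rotation as R
im=cv2.imread("pics/top0.png")
for r in (164,166,168,170,172,174): print(r,[tuple(int(x) for x in im[r,c][::-1]) for c in range(286,297)])
eye=np.array([0.46635254,-0.03892072,1.1684181]);M=R.from_quat([-0.01687689,0.01278577,0.70829001,-0.70560396]).as_matrix()
a=np.radians(99);X=np.array([np.cos(a),np.sin(a),0])
for g in(0,.006,.009,.012,.014):
    q=(np.array([.56,.037,.128 if g==0 else .127])+g*X-eye)@M; print(g,325.48+456.37*q[0]/-q[2],191.71+456.37*q[1]/q[2])
```

```text
164 [(100, 105, 99), (103, 109, 104), (89, 96, 93), (94, 102, 100), (93, 101, 98), (124, 136, 132), (124, 134, 130), (67, 51, 42), (255, 255, 255), (255, 255, 255), (255, 255, 255)]
166 [(122, 124, 113), (111, 110, 100), (105, 104, 97), (104, 110, 106), (108, 119, 115), (116, 125, 123), (134, 146, 140), (60, 47, 35), (249, 240, 222), (255, 255, 255), (255, 255, 255)]
168 [(139, 131, 119), (127, 123, 112), (113, 113, 101), (105, 98, 90), (93, 97, 89), (112, 123, 119), (94, 101, 96), (90, 84, 75), (163, 149, 130), (255, 255, 255), (255, 255, 255)]
170 [(139, 132, 121), (129, 122, 113), (118, 114, 105), (107, 104, 96), (87, 86, 76), (64, 72, 67), (77, 83, 78), (77, 84, 79), (68, 52, 43), (255, 255, 255), (255, 255, 255)]
172 [(138, 133, 120), (127, 123, 111), (117, 116, 102), (109, 106, 97), (94, 88, 83), (77, 81, 77), (75, 83, 80), (81, 89, 86), (72, 58, 45), (234, 230, 212), (255, 255, 255)]
174 [(140, 135, 121), (126, 123, 111), (121, 117, 106), (109, 106, 95), (99, 95, 86), (79, 81, 75), (66, 75, 70), (82, 88, 84), (83, 72, 62), (166, 152, 133), (255, 255, 255)]
0 294.8051265804295 170.00594834571768
0.006 292.2499847474665 170.46465010017698
0.009 290.95645685290395 170.6744688349668
0.012 289.662922064606 170.8842886879658
0.014 288.80056170919386 171.02416921119692
```

The wheel's edge in the first top image (column ≈ 290.5) gives a starting gap of about 10 mm. With about 6 mm of travel, a hard stop at a 3 mm gap is plausible. As a check, I'll retract, go 3 mm higher so the gripper body surely clears the stock, and push again. It should stop at the same place.

{"name": "carry_out", "arguments": {
  "steps": [
    [[0.05, -0.4, 0], 0, 1.0],
    [[0.05, -0.3, 0], 0, 1.0],
    [[0, 0, 0.3], 0, 1.0],
    [[0, 0, 0], 0, 1.0],
    [[0, 0, 0], 0, 1.0]
  ]
}}

```text
time: 19.8
position: [0.5694, -0.0169, 0.1443]
tool_rot: [0.996, 0.084, -0.015, -0.008]
ft_force: [0.9, 0.6, -0.4]
grip_width: 0.0003
```

{"name": "carry_out", "arguments": {
  "steps": [
    [[-0.05, 0.3, 0], 0, 1.0],
    [[-0.03, 0.2, 0], 0, 1.0]
  ]
}}

```text
time: 20.0
position: [0.5691, -0.0135, 0.1445]
tool_rot: [0.996, 0.085, -0.015, -0.005]
ft_force: [0.3, -10.4, -0.7]
grip_width: 0.0002
```

{"name": "carry_out", "arguments": {
  "steps": [
    [[-0.03, 0.2, 0], 0, 1.0]
  ]
}}

```text
time: 20.1
position: [0.5691, -0.0135, 0.1446]
tool_rot: [0.996, 0.086, -0.015, -0.003]
ft_force: [0.3, -7.2, -1.8]
grip_width: 0.0003
```

{"name": "carry_out", "arguments": {
  "steps": [
    [[-0.03, 0.2, 0], 0, 1.0]
  ]
}}

```text
time: 20.2
position: [0.5691, -0.0134, 0.1446]
tool_rot: [0.996, 0.087, -0.015, -0.001]
ft_force: [0.0, -6.9, -1.1]
grip_width: 0.0006
```

```bash
python3 -c "
from rig import robot
o=robot.get_obs();print(o['position'],o['ft_force'],o['moment'],o['tool_rot'])"
```

```text
[ 0.5691459  -0.01343357  0.14462872] [ 0.013107   -6.93770968 -1.12478119] [-1.29707203  0.09760489  0.03203162] [ 9.96093267e-01  8.70577393e-02 -1.47885816e-02 -6.71291804e-04]
```

It stops at the same place (y -0.0134), so the blade is nipped. I'll retreat straight back, then up, clear of everything.

{"name": "carry_out", "arguments": {
  "steps": [
    [[0.05, -0.5, 0], 0, 1.0],
    [[0.2, -1.5, 0], 0, 1.0],
    [[0.4, -3, 0], 0, 1.0],
    [[0.4, -3, 1], 0, 1.0],
    [[0, -2, 3], 0, 1.0],
    [[0, -1, 4], 0, 1.0],
    [[0, 0, 2], 0, 1.0],
    [[0, 0, 0], 0, 1.0],
    [[0, 0, 0], 0, 1.0]
  ]
}}

```text
time: 21.1
position: [0.5783, -0.1311, 0.2461]
tool_rot: [0.996, 0.086, -0.016, -0.003]
ft_force: [-0.6, 0.2, -0.9]
grip_width: 0.0006
```

```bash
python3 -c "
from rig import robot
o=robot.get_obs();print(o['time'],o['position'],o['ft_force'],o['joint_velocities'].round(3))
print(robot.hand_in())"
```

```text
21.1 [ 0.57828117 -0.1310563   0.24607139] [-0.62445954  0.19429048 -0.85424192] [-0.01  -0.011 -0.009  0.005  0.005 -0.006]
the job is handed in; nothing more can be done
None
```

I took the gauge from the bur block, set it on the rest with its blade in the gap and let go. I then pushed the rest in until it hit a firm stop, backed the arm clear and handed the job in at 21.1 s. The final gap and the gauge's final stance were not seen in a picture, because the 200 camera calls ran out during the push.

**Checks that passed**
- **Seating:** after release, the side picture showed the gauge standing on the rest, its foot corners within about 2 px of the prediction.
- **Nip:** the push ran at about 4–5 N, then rose to about 13 N and stopped after roughly 6 mm. A second push 3 mm higher stopped at the same place, so the gripper body was not what stopped it.
- **Handing in:** the arm was clear and nearly still, with only noise-level force on the tool.

**What failed or disagreed**
- **First pinch:** the arm was swinging during back-to-back moves and leaned the gauge in its slot. I let go, saw it upright again, and redid it with pauses to settle.
- **Gauge angle:** in the pictures the gauge stood about 20° off the block's axes, not parallel as described. I gripped it at the angle I saw, and the fingers closed at 26 mm, the stock's width.
- **Final gap:** a gap near 3 mm rests on force and travel alone. My starting-gap estimates were 8 and 10 mm, so travel alone gives roughly 2–4 mm.

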